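# Put the washed texture stamps back in their storage row

## Task

The four clay texture stamps have dried in the wooden drying rack. Move them over to the red storage tray so that their row has the same colour order as the row of dishes there: each stamp standing upright, flat on the floor of the dish that has the colour of its handle. The heads are fragile, so set each stamp down gently without dropping or toppling it, and leave the jar and the bowl where they are.

Things in the scene. Friction and masses are not known exactly. Their poses are not given: they have to be found in the camera images.
- blue_stamp_mid (a point): The blue texture stamp, standing upright in the wooden drying rack: a round terracotta head (44 mm across, 18 mm high, printing face down, tapering above) carries an upright blue cylindrical handle 28 mm across, from 32 to 96 mm above its underside. 96 mm high in all, about 0.14 kg. This point is at its centre, 48 mm above its underside; z points up along the handle. The rack's four bays lie side by side about 76 mm apart, with 22 mm high walls and a 5 mm floor.
- yellow_stamp_mid (a point): The yellow texture stamp, standing upright in the wooden drying rack: a round terracotta head (44 mm across, 18 mm high, printing face down, tapering above) carries an upright yellow cylindrical handle 28 mm across, from 32 to 96 mm above its underside. 96 mm high in all, about 0.14 kg. This point is at its centre, 48 mm above its underside; z points up along the handle. The rack's four bays lie side by side about 76 mm apart, with 22 mm high walls and a 5 mm floor.
- green_stamp_mid (a point): The green texture stamp, standing upright in the wooden drying rack: a round terracotta head (44 mm across, 18 mm high, printing face down, tapering above) carries an upright green cylindrical handle 28 mm across, from 32 to 96 mm above its underside. 96 mm high in all, about 0.14 kg. This point is at its centre, 48 mm above its underside; z points up along the handle. The rack's four bays lie side by side about 76 mm apart, with 22 mm high walls and a 5 mm floor.
- white_stamp_mid (a point): The white texture stamp, standing upright in the wooden drying rack: a round terracotta head (44 mm across, 18 mm high, printing face down, tapering above) carries an upright white cylindrical handle 28 mm across, from 32 to 96 mm above its underside. 96 mm high in all, about 0.14 kg. This point is at its centre, 48 mm above its underside; z points up along the handle. The rack's four bays lie side by side about 76 mm apart, with 22 mm high walls and a 5 mm floor.
- blue_dish: The blue square open dish, home of the blue stamp: fixed, 72 x 72 mm outside, 64 x 64 mm inside, 18 mm high, floor 4 mm thick. Origin at the centre of its underside, z up, x and y along its sides; y is the direction of the row. The four dishes stand about 76 mm apart in a row in the low red storage tray, whose rim is lower than the dishes. A stamp standing in it has its centre 52 mm above this origin.
- yellow_dish: The yellow square open dish, home of the yellow stamp: fixed, 72 x 72 mm outside, 64 x 64 mm inside, 18 mm high, floor 4 mm thick. Origin at the centre of its underside, z up, x and y along its sides; y is the direction of the row. The four dishes stand about 76 mm apart in a row in the low red storage tray, whose rim is lower than the dishes. A stamp standing in it has its centre 52 mm above this origin.
- green_dish: The green square open dish, home of the green stamp: fixed, 72 x 72 mm outside, 64 x 64 mm inside, 18 mm high, floor 4 mm thick. Origin at the centre of its underside, z up, x and y along its sides; y is the direction of the row. The four dishes stand about 76 mm apart in a row in the low red storage tray, whose rim is lower than the dishes. A stamp standing in it has its centre 52 mm above this origin.
- white_dish: The white square open dish, home of the white stamp: fixed, 72 x 72 mm outside, 64 x 64 mm inside, 18 mm high, floor 4 mm thick. Origin at the centre of its underside, z up, x and y along its sides; y is the direction of the row. The four dishes stand about 76 mm apart in a row in the low red storage tray, whose rim is lower than the dishes. A stamp standing in it has its centre 52 mm above this origin.
- jar: Bystander: a closed amber jar with a black cap, 64 mm across, 85 mm high, standing beyond the racks. Origin at the centre of its underside, z up.
- bowl: Bystander: a small terracotta bowl, 96 mm across, 45 mm high, standing beyond the racks. Origin at the centre of its underside, z up.

How it is judged:
At the end, for the whole second after the job is handed in: Every stamp stands in the dish of its own colour: its centre within 15 mm of the dish's centre seen from above, 47 to 57 mm above the dish's underside (flat on the floor), upright within 0.1 rad and at rest (below 0.02 m/s) (horizontal distance between blue_stamp_mid and blue_dish below 0.015 m and z of blue_stamp_mid in the frame of blue_dish between 0.047 and 0.057 m and angle between each of blue_stamp_mid, yellow_stamp_mid, green_stamp_mid, white_stamp_mid's own z axis and vertical below 0.1 rad and linear speed of each of blue_stamp, yellow_stamp, green_stamp, white_stamp below 0.02 m/s and horizontal distance between yellow_stamp_mid and yellow_dish below 0.015 m and z of yellow_stamp_mid in the frame of yellow_dish between 0.047 and 0.057 m and horizontal distance between green_stamp_mid and green_dish below 0.015 m and z of green_stamp_mid in the frame of green_dish between 0.047 and 0.057 m and horizontal distance between white_stamp_mid and white_dish below 0.015 m and z of white_stamp_mid in the frame of white_dish between 0.047 and 0.057 m); the robot touches nothing.
It fails at once if a stamp is dropped or flung down: it moves faster than 0.7 m/s while its centre is less than 90 mm above the table (a free fall of about 25 mm) ((height (world z) of blue_stamp_mid below 0.09 m and linear speed of blue_stamp above 0.7 m/s) or (height (world z) of yellow_stamp_mid below 0.09 m and linear speed of yellow_stamp above 0.7 m/s) or (height (world z) of green_stamp_mid below 0.09 m and linear speed of green_stamp above 0.7 m/s) or (height (world z) of white_stamp_mid below 0.09 m and linear speed of white_stamp above 0.7 m/s)).
It fails at once if a stamp is toppled (more than about 50 degrees) (angle between any of blue_stamp_mid, yellow_stamp_mid, green_stamp_mid, white_stamp_mid's own z axis and vertical above 0.87 rad).
It fails at once if the jar is shifted by more than 20 mm or tipped (distance of jar from where it was at the start of the episode above 0.02 m or angle between jar's own z axis and vertical above 0.3 rad).
It fails at once if the bowl is shifted by more than 20 mm or tipped (distance of bowl from where it was at the start of the episode above 0.02 m or angle between bowl's own z axis and vertical above 0.3 rad).
It also fails if it takes over 112 s, if anything falls off the work surface, if the arm or the gripper's body presses on something with over 40 N, if the wrist force passes 120 N, or if a joint passes its speed limit or range.

## Robot

A 6-joint arm with a two-finger parallel gripper is mounted at the origin on the work surface. World frame = base frame: x ahead of the robot, y to its left, z up, the work surface at z = 0. Lengths are in m, angles in rad, forces in N, time in s.
With the tool pointing down it reaches from about 0.375 to 0.75 m from the base axis. Payload 9 kg.
Tool frame: the origin (TCP) lies on the centre line of the jaws, within the pads' length; the fingertips stand 14 mm ahead of it and the grasp point (between the pads) lies 5 mm behind it (env.tip_reach is the distance from the TCP to the fingertips, in m); z points along the fingers, y is the line along which they close (so a half turn about z gives the same grasp; the last joint's range is limited). The gripper opens to 85 mm and grips with 20 to 120 N. Pads are 22 mm wide; open, the fingers measure 114 mm over their backs; the gripper's body (76 mm by 85 mm) begins 54 mm behind the grasp point. The pads swing forward as they close: fully open they stand 13 mm farther back than shut.
Start: joints at [-1.478, 0.104, 0.097, 1.564, 0, 1.353], TCP at [0.184, -0.571, 0.245] pointing down, gripper open.
Joint ranges: [-2.99, 2.99], [-0.84, 1.86], [-1.1, 1.16], [-1.84, 2.11], [-1.51, 1.56], [-3.14, 3.14]. Speed limits (rad/s): [2.22, 2.22, 2.57, 3.14, 3.14, 3.14].

## Interface

Orientations are given as a unit quaternion [w, x, y, z].
In Python, from workcell import env, snapshot, calibration gives the robot as it stands.
- The arm moves only by the shell command python3 -m pendant 'ROWS'. ROWS is JSON, one flat list of numbers, 7 for each row, row after row: the turn, a rotation vector about the world's x, y, z as a fraction of full scale, then the shift along the world's x, y, z as a fraction of full scale, then the opening, from 0 (shut) to 1 (fully open). A call has 1 to 20 rows; each row is the pose to reach, as a shift and turn from the pose commanded when the call began, turning the shorter way round; what a row does not reach only later rows make up. Full scale, the value 1, is 500 mm for a shift and 180 degrees for a turn. A row lasts 1/8 s, in which the tool goes at most 62.5 mm and 10.7 degrees, less where a joint would pass 70% of its speed; a pose out of reach is approached as far as the arm can. A call with a number of a shift or a turn outside -1 to 1 is refused whole. A call with a gripper value outside its range is refused whole. The fingers move at their own pace and stop on an object; the grip force is fixed at half the most. Time passes only in rows, so rows that repeat a pose let the fingers close. It gives the time, the measured TCP pose, the force, the opening and the grip force at its end, in the units of the state.
- env.read_state(): the state, without advancing time (a new reading comes with each control period).
- snapshot(name): name is "side" or "top"; returns the picture (420x560x3 uint8, red, green, blue); there is no depth.
- calibration(name): a dict with "K" (3x3 intrinsics, pixels), "k1" (the pictures are not rectified: a ray, as slopes to the right and down, at radius r is drawn at 1 + k1 r^2 times it, then the intrinsics apply), "rvec" (rotation vector, rad) and "tvec" (3), from world to camera coordinates, as OpenCV has them. Camera axes: x right, y down, z forward; pixel columns grow to the right and rows downward; lengths in m; the calibration is good to about 2 mm. A picture is of the moment at which its call begins. calibration takes no time and is no camera call.
- env.close_job(): hands the job in; it is judged then, once.
The state is a dict: "time_s": time; "qpos": joint angles; "dq": joint speeds; "joint_efforts": joint torques, N m; "eef_pos": TCP position; "eef_rot": TCP orientation; "force": force on the tool from outside, world axes, zero at the start; "wrist_torque": the same for the moment, N m; "finger_gap": finger opening in m; "finger_force": force on a finger pad.
Only numpy, scipy, OpenCV 4.12 (cv2) and the standard library are available. Lean on these libraries where they do the work, as an engineer would, in place of code of your own. Each camera call takes 0.05 s, during which the arm holds its last target. There are 200 camera calls.

## Working session

There is one attempt and no reset: what is moved stays moved. The work goes in short steps, Python scripts to look and compute and a shell command to move; the robot and the scene stay as the last step left them, time stands still between calls to the robot, and variables do not carry over. Pictures are saved under pics/ and viewed, at most 14 in all, crops included, and the job is handed in when it is done.

```bash
mkdir -p pics; ls
python3 - <<'E'
from workcell import env, snapshot, calibration
import cv2
for n in("top","side"):
    cv2.imwrite(f"pics/{n}0.png",snapshot(n)[:,:,::-1]); print(calibration(n))
print(env.read_state())
E
```

```text
pics
{'K': array([[473.65869925,   0.        , 284.49547606],
       [  0.        , 473.65869925, 211.42945995],
       [  0.        ,   0.        ,   1.        ]]), 'k1': -0.1441007202706606, 'rvec': array([ 2.11879416, -2.17263806,  0.11173068]), 'tvec': array([0.02631278, 0.60932271, 1.00877368])}
{'K': array([[384.15409844,   0.        , 272.76602793],
       [  0.        , 384.15409844, 211.19048212],
       [  0.        ,   0.        ,   1.        ]]), 'k1': -0.11068899511509998, 'rvec': array([ 2.31699737, -0.36402104,  0.1534775 ]), 'tvec': array([-0.59628799,  0.16501271,  0.79226107])}
{'time_s': 0.1, 'qpos': array([-1.47770618e+00,  1.04638819e-01,  9.65482046e-02,  1.56389538e+00,
        3.29127882e-06,  1.35305829e+00]), 'dq': array([-0.00134211, -0.00154967,  0.0004892 , -0.00120884,  0.00018447,
       -0.00116061]), 'joint_efforts': array([ 7.92541861e-03, -5.58209431e+01,  5.04719424e+01,  1.30653082e-02,
       -2.00817467e-04, -1.80701687e-05]), 'eef_pos': array([ 0.18347002, -0.5709672 ,  0.24460116]), 'eef_rot': array([-5.93575866e-04,  9.87947344e-01,  1.54789184e-01,  3.86908033e-05]), 'force': array([-0.73868762, -0.26972815,  0.4393477 ]), 'wrist_torque': array([-0.02501852, -0.00734609,  0.00467773]), 'finger_force': 0.0, 'finger_gap': 0.08520121467206027}
```

View pics/top0.png

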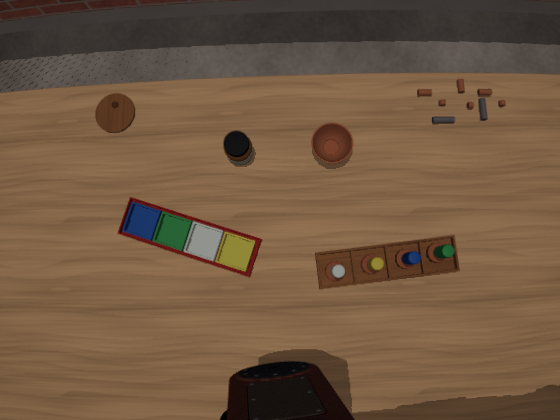

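View pics/side0.png

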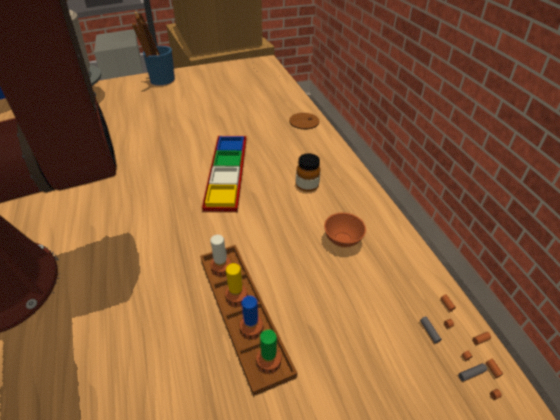

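```bash
cat > h.py <<'E'
import numpy as np, cv2
from workcell import env, snapshot, calibration
def rays(n,uv):
    c=calibration(n); R=cv2.Rodrigues(c["rvec"])[0]
    p=cv2.undistortPoints(np.asarray(uv,float).reshape(-1,1,2),c["K"],np.array([c["k1"],0,0,0,0.]))[:,0]
    return -R.T@c["tvec"], np.c_[p,np.ones(len(p))]@R
def plane(n,uv,z):
    C,d=rays(n,uv); return C+d*((z-C[2])/d[:,2])[:,None]
def cross(u1,u2):
    (a,d),(b,e)=rays("top",[u1]),rays("side",[u2]); d=d[0];e=e[0]
    s=np.linalg.lstsq(np.c_[d,-e],b-a,rcond=None)[0]; p,q=a+s[0]*d,b+s[1]*e
    return (p+q)/2,np.linalg.norm(p-q)
HSV=dict(blue=((108,120,50),(125,255,255)),green=((50,100,40),(80,255,255)),yellow=((22,190,120),(32,255,255)),white=((0,0,120),(180,60,255)))
ROI=dict(top=((115,195,265,280),(310,230,465,295)),side=((200,130,250,215),(195,225,300,392)))
def mask(im,c,roi):
    x0,y0,x1,y1=roi; m=np.zeros(im.shape[:2],np.uint8)
    m[y0:y1,x0:x1]=cv2.inRange(cv2.cvtColor(im,cv2.COLOR_RGB2HSV),*map(np.array,HSV[c]))[y0:y1,x0:x1]
    n,l,s,ce=cv2.connectedComponentsWithStats(m); k=1+np.argmax(s[1:,4])
    return (l==k).astype(np.uint8),ce[k],s[k]
E
python3 - <<'E'
from h import *
np.set_printoptions(precision=4,suppress=True)
t,s=snapshot("top"),snapshot("side")
S={};D={}
for c in HSV:
    m,ct,st=mask(t,c,ROI["top"][1]); ms,cs,ss=mask(s,c,ROI["side"][1])
    P=plane("top",np.argwhere(m)[:,::-1],.101)[:,:2]; C=rays("top",[ct])[0][:2]
    d=P.mean(0)-C; d/=np.linalg.norm(d); q=np.array([-d[1],d[0]])
    far=((P-C)@d).max()-.0135; S[c]=C+d*far+q*((P-C)@q).mean()
    print(c,"stamp cap",S[c],"width",np.ptp((P-C)@q),"cross",*cross(ct,cs),st,ss)
    m,ct,st=mask(t,c,ROI["top"][0])
    r=cv2.minAreaRect(np.argwhere(m)[:,::-1].astype(np.float32)); box=plane("top",cv2.boxPoints(r),.022)
    D[c]=plane("top",[r[0]],.022)[0,:2]
    ms,cs,ss=mask(s,c,ROI["side"][0])
    print("  dish",D[c],"sides",np.linalg.norm(np.diff(box[:3],axis=0),axis=1),"cross",*cross(ct,cs))
for X,o in((S,"white yellow blue green"),(D,"blue green white yellow")):
    A=np.array([X[k] for k in o.split()]); print(np.linalg.norm(np.diff(A,axis=0),axis=1)); v=A[-1]-A[0]; print("row angle deg",np.degrees(np.arctan2(v[1],v[0])),"radii",np.linalg.norm(A,axis=1))
from scipy.spatial.transform import Rotation as Ro
w=env.read_state()["eef_rot"]; M=Ro.from_quat(np.roll(w,-1)).as_matrix(); print(M)
E
```

```text
blue stamp cap [ 0.4993 -0.2549] width 0.023733389871070786 cross [ 0.4998 -0.2601  0.0799] 1.565821289902042e-06 [408 252  13  12 128] [242 296  15  30 249]
  dish [0.5994 0.3402] sides [0.0718 0.0744] cross [0.5998 0.3378 0.026 ] 0.0015682209489260256
green stamp cap [ 0.5108 -0.3262] width 0.025489747891788525 cross [ 0.5117 -0.3294  0.0752] 0.001120289798470969 [435 245  19  13 192] [260 330  17  30 410]
  dish [0.575  0.2683] sides [0.0704 0.0748] cross [0.5761 0.2682 0.0211] 0.0021201910713083685Traceback (most recent call last):
  File "<stdin>", line 6, in <module>
  File "h.py", line 18, in mask
    n,l,s,ce=cv2.connectedComponentsWithStats(m); k=1+np.argmax(s[1:,4])
                                                      ~~~~~~~~~^^^^^^^^^
    return _wrapfunc(a, 'argmax', axis=axis, out=out, **kwds)
    return bound(*args, **kwds)
ValueError: attempt to get argmax of an empty sequence
```

```bash
sed -i 's/(22,190,120),(32/(21,150,90),(34/' h.py
cat > m.py <<'E'
from h import *
np.set_printoptions(precision=4,suppress=True)
t,s=snapshot("top"),snapshot("side")
print(cv2.cvtColor(t,cv2.COLOR_RGB2HSV)[[264,252,270],[378,237,338]], cv2.cvtColor(s,cv2.COLOR_RGB2HSV)[[275,198],[235,220]])
S={};D={}
for c in HSV:
  try:
    m,ct,st=mask(t,c,ROI["top"][1]); ms,cs,ss=mask(s,c,ROI["side"][1])
    P=plane("top",np.argwhere(m)[:,::-1],.101)[:,:2]; C=rays("top",[ct])[0][:2]
    d=P.mean(0)-C; d/=np.linalg.norm(d); q=np.array([-d[1],d[0]])
    far=((P-C)@d).max()-.0135; S[c]=C+d*far+q*((P-C)@q).mean()
    print(c,"stamp cap",S[c],"width",np.ptp((P-C)@q),"cross",*cross(ct,cs),st,ss)
    m,ct,st=mask(t,c,ROI["top"][0])
    r=cv2.minAreaRect(np.argwhere(m)[:,::-1].astype(np.float32)); box=plane("top",cv2.boxPoints(r),.022)
    D[c]=plane("top",[r[0]],.022)[0,:2]
    ms,cs,ss=mask(s,c,ROI["side"][0])
    print("  dish",D[c],"sides",np.linalg.norm(np.diff(box[:3],axis=0),axis=1),"cross",*cross(ct,cs))
  except ValueError: print(c,"none")
for X,o in((S,"white yellow blue green"),(D,"blue green white yellow")):
    A=np.array([X[k] for k in o.split()]); print(np.linalg.norm(np.diff(A,axis=0),axis=1)); v=A[-1]-A[0]; print("row angle deg",np.degrees(np.arctan2(v[1],v[0])),"radii",np.linalg.norm(A,axis=1))
from scipy.spatial.transform import Rotation as Ro
w=env.read_state()["eef_rot"]; M=Ro.from_quat(np.roll(w,-1)).as_matrix(); print(M)
E
python3 m.py
```

```text
[[ 26 163 144]
 [ 27 158 144]
 [ 48   9 148]] [[ 24 255 129]
 [ 24 255 225]]
blue stamp cap [ 0.4993 -0.2549] width 0.023733389871070786 cross [ 0.4997 -0.2598  0.0809] 3.6570075332072866e-05 [408 252  13  12 128] [241 296  16  30 262]
  dish [0.5994 0.3402] sides [0.0718 0.0744] cross [0.6009 0.3376 0.0264] 0.0037964510938843315
green stamp cap [ 0.511  -0.3262] width 0.025194900289319644 cross [ 0.5118 -0.3294  0.0753] 0.0009922969873084732 [435 245  19  13 192] [260 330  17  30 410]
  dish [0.575  0.2683] sides [0.0704 0.0748] cross [0.5761 0.2683 0.0211] 0.002117388979207662
yellow stamp cap [ 0.4896 -0.177 ] width 0.02509049856362007 cross [ 0.4902 -0.1818  0.0767] 0.0007015100247545064 [371 257  13  13 135] [226 263  16  31 398]
  dish [0.5257 0.1246] sides [0.0716 0.0734] cross [0.5265 0.1252 0.0169] 0.0011662244549015361
white stamp cap [ 0.4768 -0.0959] width 0.022632877409773378 cross [ 0.4772 -0.098   0.0973] 0.0008793554034188336 [333 265  12  12 117] [211 235  13  11 102]
  dish [0.5503 0.1968] sides [0.0719 0.0711] cross [0.5511 0.1947 0.0224] 0.0035930758145506954
[0.0822 0.0785 0.0723]
row angle deg -81.55668704026742 radii [0.4863 0.5206 0.5606 0.6062]
[0.0759 0.0756 0.0763]
row angle deg -108.86826007729124 radii [0.6892 0.6345 0.5845 0.5403]
[[ 0.9521  0.3058 -0.    ]
 [ 0.3058 -0.9521  0.0004]
 [ 0.0001 -0.0004 -1.    ]]
```

```bash
python3 -m pendant '[0,0,0.448,0.587,0.948,-0.16,1, 0,0,0.448,0.587,0.948,-0.16,1, 0,0,0.448,0.587,0.948,-0.16,1, 0,0,0.448,0.587,0.948,-0.16,1, 0,0,0.448,0.587,0.948,-0.16,1, 0,0,0.448,0.587,0.948,-0.16,1, 0,0,0.448,0.587,0.948,-0.16,1, 0,0,0.448,0.587,0.948,-0.16,1, 0,0,0.448,0.587,0.948,-0.16,1, 0,0,0.448,0.587,0.948,-0.16,1, 0,0,0.448,0.587,0.948,-0.16,1, 0,0,0.448,0.587,0.948,-0.16,1, 0,0,0.448,0.587,0.948,-0.16,1, 0,0,0.448,0.587,0.948,-0.16,1]'
python3 - <<'E'
from h import *
a=snapshot("top")[150:330,260:480];b=snapshot("side")[170:400,150:330]
cv2.imwrite("pics/a1.png",np.hstack([cv2.resize(a,(400,460)),cv2.resize(b,(360,460))])[:,:,::-1])
print(env.read_state()["qpos"])
E
```

```text
time_s: 2.05
eef_pos: [0.4768, -0.0981, 0.1655]
eef_rot: [0.0, 0.654, 0.757, 0.0]
force: [-0.2, 0.1, 0.5]
finger_gap: 0.0857
finger_force: 0.0
[-4.71634248e-01 -2.47048738e-01 -3.83383609e-01  1.43418914e+00
  7.28462738e-06  9.52612055e-01]
```

View pics/a1.png

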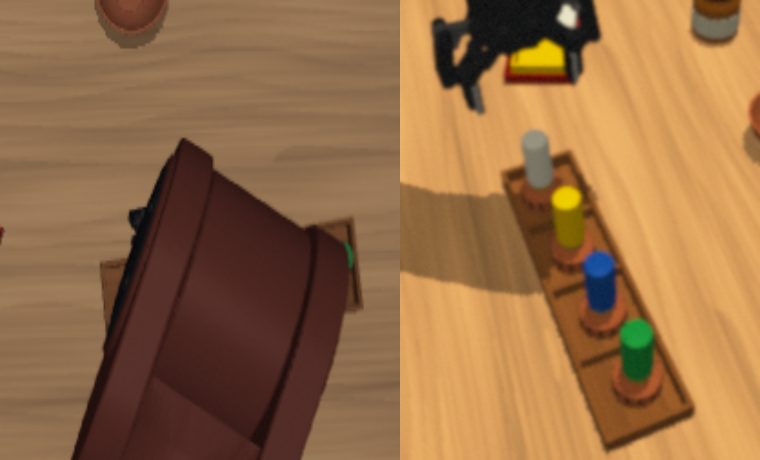

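Run:
```python
from h import *
np.set_printoptions(precision=4,suppress=True)
c=calibration("side")
print(cv2.projectPoints(np.array([[.4768,-.0981,.1515]]),c["rvec"],c["tvec"],c["K"],np.array([c["k1"],0,0,0.]))[0])
# cap centres read in the crop (white, yellow, blue, green), scale 2
print(plane("side",[[150+x/2,170+y/2] for x,y in((135,140),(166,198),(199,264),(237,334))],.101))
print(plane("top",[(338.5,271),(377,263.5),(414,257.5),(448,251)],.101))
```

```text
[[[213.3124 221.409 ]]]
[[ 0.479  -0.101   0.101 ]
 [ 0.4914 -0.1801  0.101 ]
 [ 0.5015 -0.2578  0.101 ]
 [ 0.5129 -0.3305  0.101 ]]
[[ 0.4759 -0.098   0.101 ]
 [ 0.4889 -0.1779  0.101 ]
 [ 0.4989 -0.2555  0.101 ]
 [ 0.5099 -0.3282  0.101 ]]
```

```bash
python3 -m pendant '[0,0,0,0,-0.002,-0.07,1, 0,0,0,0,-0.002,-0.13,1, 0,0,0,0,-0.002,-0.17,1, 0,0,0,0,-0.002,-0.191,1, 0,0,0,0,-0.002,-0.191,1, 0,0,0,0,-0.002,-0.191,0, 0,0,0,0,-0.002,-0.191,0, 0,0,0,0,-0.002,-0.191,0, 0,0,0,0,-0.002,-0.191,0, 0,0,0,0,-0.002,-0.191,0, 0,0,0,0,-0.002,-0.191,0, 0,0,0,0,-0.002,-0.191,0, 0,0,0,0,-0.002,-0.191,0]'
```

```text
time_s: 3.78
eef_pos: [0.4773, -0.0985, 0.0704]
eef_rot: [0.0, 0.653, 0.757, 0.0]
force: [-0.2, 0.6, 6.3]
finger_gap: 0.0267
finger_force: 58.6
```

```bash
python3 -m pendant '[0,0,0,0,0,0.05,0, 0,0,0,0,0,0.15,0, 0,0,0,0,0,0.22,0, 0,0,-0.152,0.03,0.1,0.22,0, 0,0,-0.152,0.146,0.5915,0.2,0, 0,0,-0.152,0.146,0.5915,0.2,0, 0,0,-0.152,0.146,0.5915,0.2,0, 0,0,-0.152,0.146,0.5915,0.15,0, 0,0,-0.152,0.146,0.5915,0.1,0, 0,0,-0.152,0.146,0.5915,0.06,0, 0,0,-0.152,0.146,0.5915,0.06,0, 0,0,-0.152,0.146,0.5915,0.06,0, 0,0,-0.152,0.146,0.5915,0.06,0]'
python3 - <<'E'
from h import *
a=snapshot("top")[170:310,90:290];b=snapshot("side")[90:250,160:300]
cv2.imwrite("pics/a2.png",np.hstack([cv2.resize(a,(400,460)),cv2.resize(b,(400,460))])[:,:,::-1])
E
```

```text
time_s: 5.4
eef_pos: [0.5509, 0.1968, 0.1014]
eef_rot: [0.001, 0.814, 0.581, 0.001]
force: [0.4, 0.9, -2.1]
finger_gap: 0.0266
finger_force: 59.4
```

View pics/a2.png

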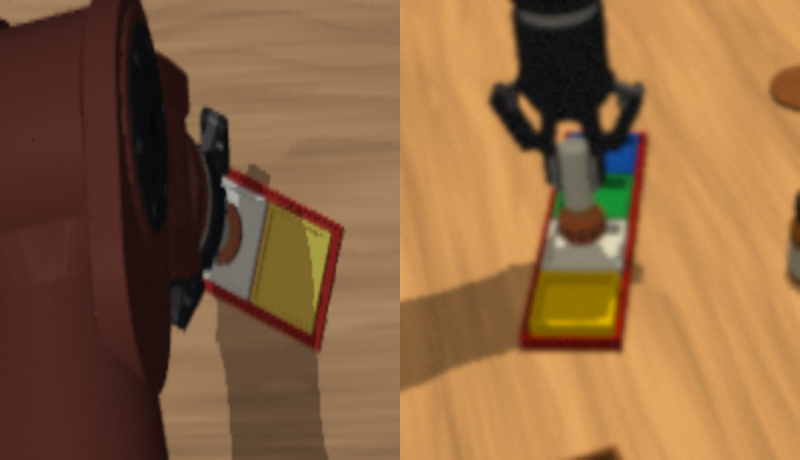

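```bash
python3 -m pendant '[0,0,0,0,0,-0.02,0, 0,0,0,0,0,-0.04,0, 0,0,0,0,0,-0.05,0, 0,0,0,0,0,-0.053,0, 0,0,0,0,0,-0.055,0, 0,0,0,0,0,-0.055,0]'; python3 -m pendant '[0,0,0,0,0,-0.002,0,0,0,0,0,0,-0.002,0]';  python3 -m pendant '[0,0,0,0,0,-0.002,0,0,0,0,0,0,-0.002,0]'
```

```text
time_s: 6.25
eef_pos: [0.5497, 0.1975, 0.0733]
eef_rot: [-0.0, 0.814, 0.581, -0.0]
force: [-6.7, -1.0, 10.7]
finger_gap: 0.0267
finger_force: 60.8
time_s: 6.5
eef_pos: [0.5498, 0.1975, 0.0733]
eef_rot: [0.0, 0.814, 0.581, -0.0]
force: [-9.7, -2.0, 18.2]
finger_gap: 0.0267
finger_force: 61.6
time_s: 6.75
eef_pos: [0.5499, 0.1975, 0.0733]
eef_rot: [0.0, 0.814, 0.581, 0.0]
force: [-13.4, -3.0, 26.0]
finger_gap: 0.0268
finger_force: 62.3
```

```bash
python3 -m pendant '[0,0,0,0,0,0.004,0, 0,0,0,0,0,0.004,0, 0,0,0,0,0,0.004,0.4, 0,0,0,0,0,0.004,0.5, 0,0,0,0,0,0.004,0.7, 0,0,0,0,0,0.004,0.8, 0,0,0,0,0,0.004,0.8, 0,0,0,0,0,0.04,0.8, 0,0,0,0,0,0.12,0.9, 0,0,0,0,0,0.2,1, 0,0,0,0,0,0.2,1]'
python3 - <<'E'
from h import *
a=snapshot("top")[170:310,90:290];b=snapshot("side")[90:250,160:300]
cv2.imwrite("pics/a3.png",np.hstack([cv2.resize(a,(400,460)),cv2.resize(b,(400,460))])[:,:,::-1])
E
```

```text
time_s: 8.12
eef_pos: [0.5523, 0.1978, 0.1757]
eef_rot: [0.002, 0.814, 0.581, 0.003]
force: [0.4, -0.1, 0.3]
finger_gap: 0.0858
finger_force: 0.0
```

View pics/a3.png

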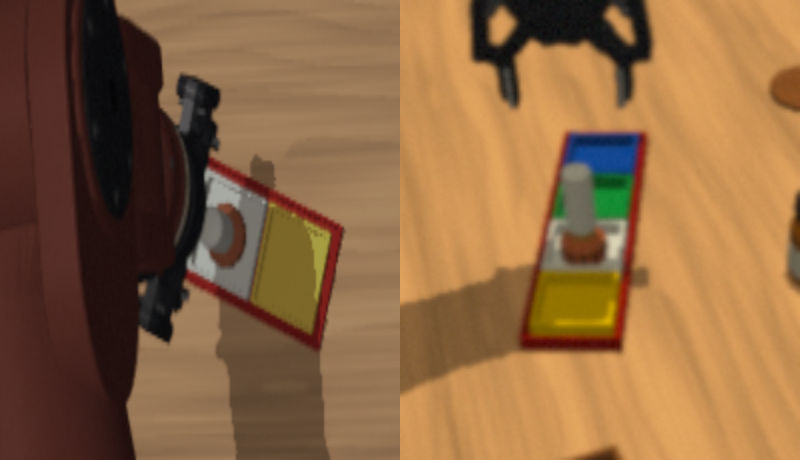

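```bash
python3 -m pendant '[0,0,0.152,-0.122,-0.752,0,1, 0,0,0.152,-0.122,-0.752,0,1, 0,0,0.152,-0.122,-0.752,0,1, 0,0,0.152,-0.122,-0.752,0,1, 0,0,0.152,-0.122,-0.752,0,1, 0,0,0.152,-0.122,-0.752,0,1, 0,0,0.152,-0.122,-0.752,0,1, 0,0,0.152,-0.122,-0.752,0,1, 0,0,0.152,-0.122,-0.752,0,1]'
```

```text
time_s: 9.35
eef_pos: [0.489, -0.1771, 0.1699]
eef_rot: [-0.001, 0.653, 0.758, 0.0]
force: [-1.1, 0.5, -0.3]
finger_gap: 0.0856
finger_force: 0.0
```

```bash
python3 -m pendant '[0,0,0,0,-0.002,-0.07,1, 0,0,0,0,-0.002,-0.13,1, 0,0,0,0,-0.002,-0.18,1, 0,0,0,0,-0.002,-0.201,1, 0,0,0,0,-0.002,-0.201,1, 0,0,0,0,-0.002,-0.201,0, 0,0,0,0,-0.002,-0.201,0, 0,0,0,0,-0.002,-0.201,0, 0,0,0,0,-0.002,-0.201,0, 0,0,0,0,-0.002,-0.201,0, 0,0,0,0,-0.002,-0.201,0, 0,0,0,0,-0.002,-0.201,0, 0,0,0,0,-0.002,-0.201,0]'
```

```text
time_s: 10.98
eef_pos: [0.4893, -0.1798, 0.0703]
eef_rot: [0.0, 0.653, 0.757, 0.0]
force: [0.0, 0.1, 5.1]
finger_gap: 0.0266
finger_force: 58.5
```

```bash
python3 -m pendant '[0,0,0,0,0,0.05,0, 0,0,0,0,0,0.15,0, 0,0,0,0,0,0.22,0, 0,0,-0.152,0.02,0.1,0.22,0, 0,0,-0.152,0.073,0.609,0.2,0, 0,0,-0.152,0.073,0.609,0.2,0, 0,0,-0.152,0.073,0.609,0.2,0, 0,0,-0.152,0.073,0.609,0.2,0, 0,0,-0.152,0.073,0.609,0.15,0, 0,0,-0.152,0.073,0.609,0.1,0, 0,0,-0.152,0.073,0.609,0.06,0, 0,0,-0.152,0.073,0.609,0.06,0, 0,0,-0.152,0.073,0.609,0.06,0]'
python3 - <<'E'
from h import *
a=snapshot("top")[170:310,90:290];b=snapshot("side")[90:250,160:300]
cv2.imwrite("pics/a4.png",np.hstack([cv2.resize(a,(400,460)),cv2.resize(b,(400,460))])[:,:,::-1])
E
```

```text
time_s: 12.6
eef_pos: [0.526, 0.1246, 0.1007]
eef_rot: [0.0, 0.814, 0.581, 0.0]
force: [-0.3, 0.6, -0.7]
finger_gap: 0.0268
finger_force: 59.0
```

View pics/a4.png

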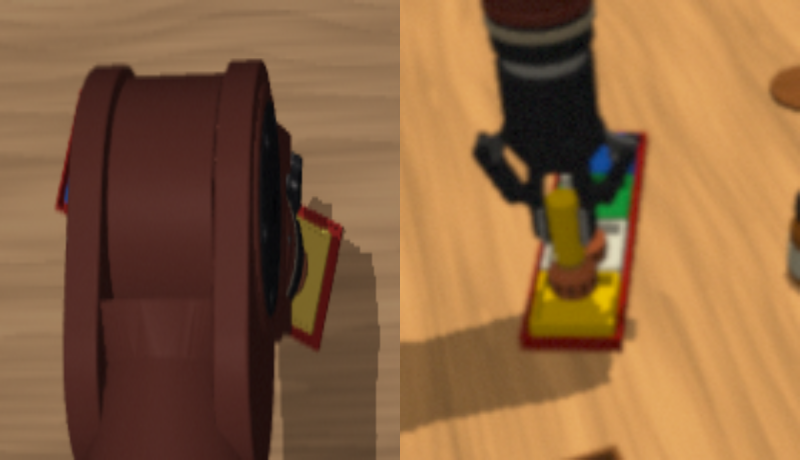

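```bash
python3 -m pendant '[0,0,0,0,0,-0.02,0, 0,0,0,0,0,-0.04,0, 0,0,0,0,0,-0.048,0, 0,0,0,0,0,-0.051,0, 0,0,0,0,0,-0.053,0, 0,0,0,0,0,-0.055,0, 0,0,0,0,0,-0.055,0]'
```

```text
time_s: 13.58
eef_pos: [0.5258, 0.125, 0.0734]
eef_rot: [0.0, 0.814, 0.581, 0.0]
force: [-3.7, 0.2, 7.2]
finger_gap: 0.0267
finger_force: 59.7
```

```bash
python3 -m pendant '[0,0,0,0,0,0,0.4, 0,0,0,0,0,0,0.5, 0,0,0,0,0,0,0.7, 0,0,0,0,0,0,0.8, 0,0,0,0,0,0,0.8, 0,0,0,0,0,0.04,0.8, 0,0,0,0,0,0.12,0.9, 0,0,0,0,0,0.2,1, 0,0,0,0,0,0.2,1, 0,0,0,0,0,0.2,1]'
python3 -m pendant '[0,0,0.152,-0.052,-0.763,0,1, 0,0,0.152,-0.052,-0.763,0,1, 0,0,0.152,-0.052,-0.763,0,1, 0,0,0.152,-0.052,-0.763,0,1, 0,0,0.152,-0.052,-0.763,0,1, 0,0,0.152,-0.052,-0.763,0,1, 0,0,0.152,-0.052,-0.763,0,1, 0,0,0.152,-0.052,-0.763,0,1, 0,0,0.152,-0.052,-0.763,0,1, 0,0,0.152,-0.052,-0.763,0,1]'
```

```text
time_s: 14.82
eef_pos: [0.5256, 0.125, 0.1728]
eef_rot: [0.0, 0.814, 0.581, 0.0]
force: [-0.1, 0.4, -0.4]
finger_gap: 0.0856
finger_force: 0.0
time_s: 16.08
eef_pos: [0.4998, -0.255, 0.1723]
eef_rot: [-0.0, 0.652, 0.758, 0.0]
force: [0.5, 0.5, 0.6]
finger_gap: 0.0855
finger_force: 0.0
```

Run:
```python
from h import *
a=snapshot("top")[170:310,90:290];b=snapshot("side")[90:400,160:340]
cv2.imwrite("pics/a5.png",np.hstack([cv2.resize(a,(430,590)),cv2.resize(b,(350,590))])[:,:,::-1])
```

```text
(no output)
```

View pics/a5.png

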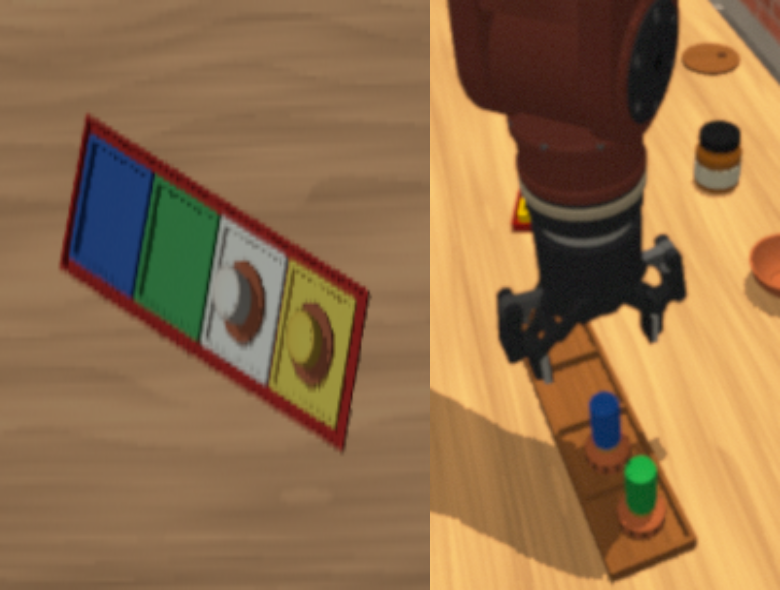

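```bash
python3 -m pendant '[0,0,0,0,-0.003,-0.07,1, 0,0,0,0,-0.003,-0.13,1, 0,0,0,0,-0.003,-0.18,1, 0,0,0,0,-0.003,-0.204,1, 0,0,0,0,-0.003,-0.204,1, 0,0,0,0,-0.003,-0.204,0, 0,0,0,0,-0.003,-0.204,0, 0,0,0,0,-0.003,-0.204,0, 0,0,0,0,-0.003,-0.204,0, 0,0,0,0,-0.003,-0.204,0, 0,0,0,0,-0.003,-0.204,0, 0,0,0,0,-0.003,-0.204,0, 0,0,0,0,-0.003,-0.204,0]'
```

```text
time_s: 17.8
eef_pos: [0.4998, -0.2583, 0.0709]
eef_rot: [0.001, 0.653, 0.757, -0.0]
force: [0.5, 0.8, 5.8]
finger_gap: 0.0271
finger_force: 58.6
```

```bash
python3 -m pendant '[0,0,0,0,0,0.05,0, 0,0,0,0,0,0.15,0, 0,0,0,0,0,0.25,0, 0,0,0,0,0,0.3,0, 0,0,-0.152,0.1,0.6,0.3,0, 0,0,-0.152,0.1,0.6,0.3,0, 0,0,-0.152,0.1,0.6,0.3,0, 0,0,-0.152,0.1,0.6,0.3,0, 0,0,-0.152,0.1,0.6,0.3,0, 0,0,-0.152,0.1,0.6,0.3,0, 0,0,-0.152,0.1,0.6,0.3,0]'
python3 -m pendant '[0,0,0,0.098,0.597,0,0, 0,0,0,0.098,0.597,0,0, 0,0,0,0.098,0.597,0,0, 0,0,0,0.098,0.597,0,0, 0,0,0,0.098,0.597,0,0, 0,0,0,0.098,0.597,0,0, 0,0,0,0.098,0.597,-0.08,0, 0,0,0,0.098,0.597,-0.16,0, 0,0,0,0.098,0.597,-0.22,0, 0,0,0,0.098,0.597,-0.23,0, 0,0,0,0.098,0.597,-0.23,0, 0,0,0,0.098,0.597,-0.23,0]'
python3 - <<'E'
from h import *
a=snapshot("top")[170:310,90:290];b=snapshot("side")[90:250,160:300]
cv2.imwrite("pics/a6.png",np.hstack([cv2.resize(a,(400,460)),cv2.resize(b,(400,460))])[:,:,::-1])
E
```

```text
time_s: 19.18
eef_pos: [0.5492, 0.042, 0.2198]
eef_rot: [-0.0, 0.813, 0.582, -0.0]
force: [-0.0, -0.4, -1.1]
finger_gap: 0.0267
finger_force: 59.3
time_s: 20.68
eef_pos: [0.5997, 0.3403, 0.1074]
eef_rot: [0.0, 0.814, 0.581, 0.001]
force: [0.1, -0.7, -1.6]
finger_gap: 0.0264
finger_force: 59.7
```

View pics/a6.png

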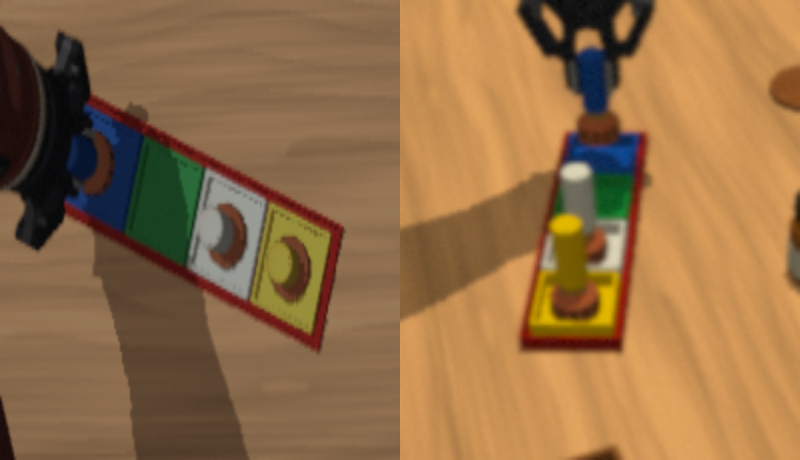

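```bash
python3 -m pendant '[0,0,0,0,0,-0.02,0, 0,0,0,0,0,-0.04,0, 0,0,0,0,0,-0.055,0, 0,0,0,0,0,-0.061,0, 0,0,0,0,0,-0.064,0, 0,0,0,0,0,-0.067,0, 0,0,0,0,0,-0.067,0]'
```

```text
time_s: 21.65
eef_pos: [0.5984, 0.3406, 0.0739]
eef_rot: [0.0, 0.814, 0.581, 0.0]
force: [-7.5, -2.4, 12.6]
finger_gap: 0.0265
finger_force: 60.4
```

```bash
python3 -m pendant '[0,0,0,0,0,0.002,0, 0,0,0,0,0,0.002,0.4, 0,0,0,0,0,0.002,0.5, 0,0,0,0,0,0.002,0.7, 0,0,0,0,0,0.002,0.8, 0,0,0,0,0,0.002,0.8, 0,0,0,0,0,0.04,0.8, 0,0,0,0,0,0.12,0.9, 0,0,0,0,0,0.2,1, 0,0,0,0,0,0.2,1, 0,0,0,0,0,0.2,1]'
python3 -m pendant '[0,0,0.152,-0.088,-0.67,0,1, 0,0,0.152,-0.088,-0.67,0,1, 0,0,0.152,-0.088,-0.67,0,1, 0,0,0.152,-0.088,-0.67,0,1, 0,0,0.152,-0.088,-0.67,0,1, 0,0,0.152,-0.088,-0.67,0,1, 0,0,0.152,-0.088,-0.67,0,1]'
python3 -m pendant '[0,0,0,-0.088,-0.67,0,1, 0,0,0,-0.088,-0.67,0,1, 0,0,0,-0.088,-0.67,0,1, 0,0,0,-0.088,-0.67,0,1, 0,0,0,-0.088,-0.67,0,1, 0,0,0,-0.088,-0.67,0,1, 0,0,0,-0.088,-0.67,0,1, 0,0,0,-0.088,-0.67,0,1, 0,0,0,-0.088,-0.67,0,1]'
```

```text
time_s: 23.02
eef_pos: [0.5987, 0.3405, 0.1725]
eef_rot: [0.0, 0.814, 0.581, 0.0]
force: [-0.3, -0.1, -0.3]
finger_gap: 0.0853
finger_force: 0.0
time_s: 23.9
eef_pos: [0.5537, 0.0039, 0.1709]
eef_rot: [-0.001, 0.654, 0.756, -0.0]
force: [-0.1, 0.3, 1.1]
finger_gap: 0.0852
finger_force: 0.0
time_s: 25.02
eef_pos: [0.5111, -0.3278, 0.1719]
eef_rot: [-0.0, 0.652, 0.758, 0.0]
force: [0.6, -0.1, -0.7]
finger_gap: 0.0854
finger_force: 0.0
```

Run:
```python
from h import *
a=snapshot("top")[170:310,90:290];b=snapshot("side")[90:400,160:340]
cv2.imwrite("pics/a7.png",np.hstack([cv2.resize(a,(430,590)),cv2.resize(b,(350,590))])[:,:,::-1])
```

```text
(no output)
```

View pics/a7.png

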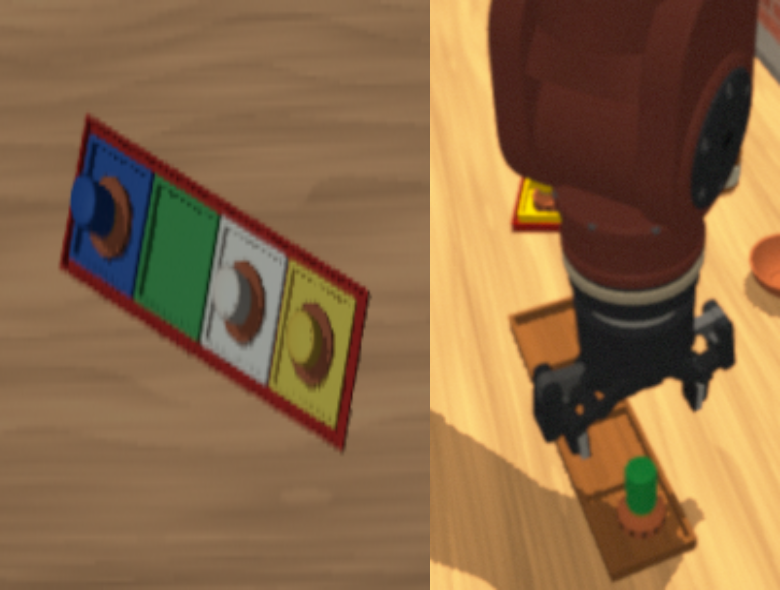

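All three stand in their dishes. Now green.

```bash
python3 -m pendant '[0,0,0,0,-0.002,-0.07,1, 0,0,0,0,-0.002,-0.13,1, 0,0,0,0,-0.002,-0.18,1, 0,0,0,0,-0.002,-0.203,1, 0,0,0,0,-0.002,-0.203,1, 0,0,0,0,-0.002,-0.203,0, 0,0,0,0,-0.002,-0.203,0, 0,0,0,0,-0.002,-0.203,0, 0,0,0,0,-0.002,-0.203,0, 0,0,0,0,-0.002,-0.203,0, 0,0,0,0,-0.002,-0.203,0, 0,0,0,0,-0.002,-0.203,0, 0,0,0,0,-0.002,-0.203,0]'
```

```text
time_s: 26.75
eef_pos: [0.5107, -0.3308, 0.0709]
eef_rot: [0.0, 0.653, 0.757, -0.0]
force: [-0.5, 0.5, 6.7]
finger_gap: 0.0266
finger_force: 58.5
```

```bash
python3 -m pendant '[0,0,0,0,0,0.05,0, 0,0,0,0,0,0.15,0, 0,0,0,0,0,0.25,0, 0,0,0,0,0,0.3,0, 0,0,-0.152,0.065,0.6,0.3,0, 0,0,-0.152,0.065,0.6,0.3,0, 0,0,-0.152,0.065,0.6,0.3,0, 0,0,-0.152,0.065,0.6,0.3,0, 0,0,-0.152,0.065,0.6,0.3,0, 0,0,-0.152,0.065,0.6,0.3,0, 0,0,-0.152,0.065,0.6,0.3,0]'
python3 -m pendant '[0,0,0,0.064,0.598,0,0, 0,0,0,0.064,0.598,0,0, 0,0,0,0.064,0.598,0,0, 0,0,0,0.064,0.598,0,0, 0,0,0,0.064,0.598,0,0, 0,0,0,0.064,0.598,0,0, 0,0,0,0.064,0.598,0,0, 0,0,0,0.064,0.598,-0.08,0, 0,0,0,0.064,0.598,-0.16,0, 0,0,0,0.064,0.598,-0.22,0, 0,0,0,0.064,0.598,-0.23,0, 0,0,0,0.064,0.598,-0.23,0, 0,0,0,0.064,0.598,-0.23,0]'
```

```text
time_s: 28.12
eef_pos: [0.5429, -0.0307, 0.2199]
eef_rot: [-0.0, 0.814, 0.582, -0.0]
force: [-0.4, -0.4, -0.7]
finger_gap: 0.0268
finger_force: 58.9
time_s: 29.75
eef_pos: [0.5762, 0.2682, 0.1074]
eef_rot: [0.001, 0.814, 0.581, 0.001]
force: [-0.9, 0.6, -0.6]
finger_gap: 0.0266
finger_force: 59.2
```

```bash
python3 -m pendant '[0,0,0,-0.002,0,-0.02,0, 0,0,0,-0.002,0,-0.04,0, 0,0,0,-0.002,0,-0.055,0, 0,0,0,-0.002,0,-0.061,0, 0,0,0,-0.002,0,-0.064,0, 0,0,0,-0.002,0,-0.067,0, 0,0,0,-0.002,0,-0.067,0]'
```

```text
time_s: 30.62
eef_pos: [0.574, 0.2687, 0.0738]
eef_rot: [0.0, 0.814, 0.581, 0.0]
force: [-6.9, -2.1, 12.8]
finger_gap: 0.0269
finger_force: 59.8
```

```bash
python3 -m pendant '[0,0,0,0,0,0.002,0, 0,0,0,0,0,0.002,0.4, 0,0,0,0,0,0.002,0.5, 0,0,0,0,0,0.002,0.7, 0,0,0,0,0,0.002,0.8, 0,0,0,0,0,0.002,0.8, 0,0,0,0,0,0.04,0.8, 0,0,0,0,0,0.12,0.9, 0,0,0,0,0,0.2,1, 0,0,0,0,0,0.2,1, 0,0,0,0,0,0.2,1]'
python3 -m pendant '[0,0,0,-0.1,-0.6,0,1, 0,0,0,-0.1,-0.6,0,1, 0,0,0,-0.1,-0.6,0,1, 0,0,0,-0.1,-0.6,0,1, 0,0,0,-0.1,-0.6,0,1, 0,0,0,-0.1,-0.6,0,1, 0,0,0,-0.1,-0.6,0,1, 0,0,0,-0.1,-0.6,0,1]'
python3 - <<'E'
from h import *
t=snapshot("top");s=snapshot("side");a=t[170:310,90:290];b=s[90:250,160:300]
cv2.imwrite("pics/a8.png",np.hstack([cv2.resize(a,(400,460)),cv2.resize(b,(400,460))])[:,:,::-1])
E
```

```text
time_s: 32.0
eef_pos: [0.5742, 0.2685, 0.1725]
eef_rot: [0.0, 0.814, 0.581, 0.0]
force: [-0.0, 0.4, -1.2]
finger_gap: 0.0858
finger_force: 0.0
time_s: 33.0
eef_pos: [0.5239, -0.0303, 0.1714]
eef_rot: [-0.0, 0.813, 0.582, -0.0]
force: [0.4, -0.3, -0.2]
finger_gap: 0.0851
finger_force: 0.0
```

View pics/a8.png

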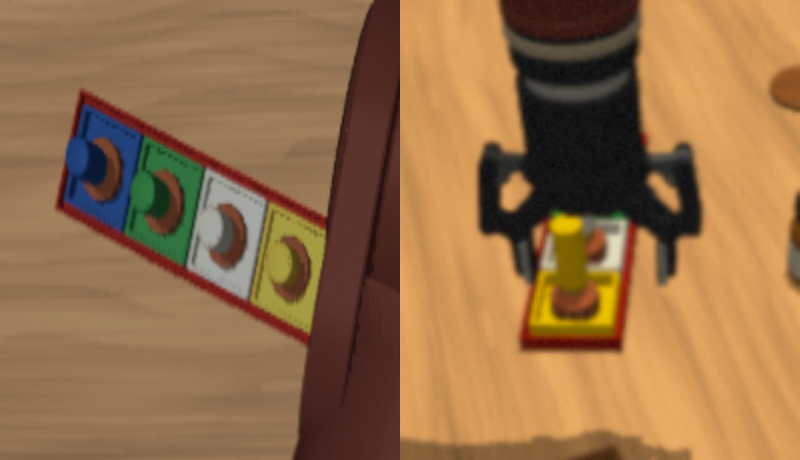

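Run:
```python
from h import *
np.set_printoptions(precision=4,suppress=True)
P=plane("top",[(90+x/2,170+y/3.286) for x,y in((82,157),(150,192),(216,227),(282,261))],.104)[:,:2]
D=np.array([[.5994,.3402],[.575,.2683],[.5503,.1968],[.5257,.1246]]); print(P-D)
```

```text
[[-0.0028 -0.0051]
 [-0.0027 -0.0074]
 [-0.0019 -0.0061]
 [-0.0003 -0.0027]]
```

```bash
python3 -c "
from workcell import env
print(env.close_job())"
```

```text
the job is handed in; nothing more can be done
None
```

All four stamps are standing upright in the dishes of their own colours, measured within about 8 mm of the dish centres (the limit is 15 mm), and the job was handed in at about 33 s; it returned no verdict.

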